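# Load the curing tray and hold its light shield at the balance point

## Robot

A 6-joint arm with a two-finger parallel gripper is mounted at the origin on a cart in front of the work surface, level with it; the furniture and walls round the work are solid. World frame = base frame: x ahead of the robot, y to its left, z up, the work surface at z = 0. Lengths are in m, angles in rad, forces in N, time in s.
With the tool pointing down it reaches from about 0.2 to 0.875 m from the base axis. Payload 3.4 kg.
Tool frame: the origin (TCP) lies between the finger pads; the fingertips stand 25 mm ahead of it and the grasp point (between the pads) lies 6 mm ahead of it (r.nose_length is the z of the fingertips in the tool frame, in m); z points along the fingers, x is the direction in which the jaws open and shut, and the axes are right-handed (so a half turn about z gives the same grasp; the last joint's range is limited). The gripper opens to 94 mm and grips with 3 to 60 N. Pads are 16 mm wide; open, the fingers measure 119 mm over their backs; the gripper's body (75 mm by 177 mm) begins 78 mm behind the grasp point.
Start: joints at [-1.381, 0.276, 1.505, -0, 1.361, -0.121], TCP at [0.176, -0.547, 0.23] pointing down, gripper open.
Joint ranges: [-2.89, 2.89], [-0.75, 2.08], [0.22, 2.7], [-1.18, 4.32], [0.11, 2.71], [-2.7, 2.7]. Speed limits (rad/s): [2.57, 2.57, 3.14, 3.14, 3.14, 3.14].

## Interface

Orientations are given as a unit quaternion [w, x, y, z].
In Python, from plant import r, gripper_to, inverse_kinematics, vision, models, telemetry gives the robot as it stands. Calls block until the motion is done:
- r.move_to(position, orientation): joint-space move of the TCP to a pose.
- r.move_l(position, rot=None, vel=0.15, guard=None): straight line of the TCP; rot=None keeps the orientation; vel is the mean speed in m/s. With guard (N) it stops when the force on the tool has changed by that much, and returns True; else False.
- r.movej(angles): joint-space move.
- gripper_to(opening, f_grip=None): finger opening in m; f_grip is the grip in N (None keeps the last); returns when the fingers have stopped.
- r.hold(seconds).
- inverse_kinematics(position, orientation): joint angles nearest the present ones, or None.
- vision.snapshot(name): name is "scene" or "top" or "wrist"; returns the picture (384x512x3 uint8, red, green, blue); there is no depth.
- vision.get_calibration(name): a dict with "fx", "fy", "cx", "cy" (pixels), "position" and "orientation" of the camera in the world. Camera axes: x right, y down, z forward; pixel columns grow to the right and rows downward; lengths in m; the calibration is good to about 2 mm. The wrist camera is an equidistant fisheye: a pixel r from the principal point sees the ray r / f radians off the axis. A picture is of the moment at which its call begins: read the wrist's pose just before it. get_calibration takes no time and is no camera call; for the wrist camera it gives the pose at the moment of the call.
A pose or a line that the arm cannot do raises r.PlanningError and nothing moves.
- r.sign_off(): hands the job in, once; it reports no verdict.
Trained networks look in the newest picture that a camera, given by its name, has taken for a name from the list of things; names that differ only in an ending like _2 or _b are one class to them, and where a whole thing is asked for, a point or a joint stands for the part that bears it (a point fixed in the world has none). Each returns a list of dicts, best first, with "score" (0 to 1); they miss things now and then, are a little off and sometimes report something else, mostly with a low value. They report only what shows in the picture. A call takes as long as a camera call. They do not tell look-alikes from the thing itself.
- models.boxes_of(thing, camera): "at" ([x, y, z] in m, in world coordinates, good to about 4 mm: the middle of the surface that is visible of it).
- models.regions_of(thing, camera): "pixels" (384x512 bool, what is visible of it).
- models.mark_of(thing, camera): "at" ([x, y, z] in m, in world coordinates, good to about 4 mm: a listed point, or the origin of a listed thing).
Readings, each from a call of its own:
- telemetry.current_t(): time.
- telemetry.current_joints(): joint angles.
- telemetry.current_dq(): joint speeds.
- telemetry.current_joint_efforts(): joint torques, N m.
- telemetry.current_ee_pos(): TCP position.
- telemetry.current_tool_rot(): TCP orientation.
- telemetry.current_wrist_force(): force on the tool from outside, world axes, zero at the start.
- telemetry.current_torque(): the same for the moment, N m.
- telemetry.current_opening(): finger opening in m.
Only numpy, scipy, OpenCV 4.12 (cv2) and the standard library are available. Lean on these libraries where they do the work, as an engineer would, in place of code of your own. Each camera call takes 0.05 s, during which the arm holds its last target.

## Task

Load the curing tray in size order: stand the large resin cup in the round dish behind the amber flap and let go, then stand the small cup inside the large one and let go. Then take the flap by its cross-bar, raise it gently from where it rests towards you to its balance point, straight up, without letting it drop back or go over onto the cups, and finish while still gripping the bar there, because its stay is missing and it would fall either way. Leave the spool, the banded steel cup and the black tape roll where they are.

Things in the scene. Friction and masses are not known exactly. Their poses are not given: they have to be found in the camera images.
- dish_in (a point): Centre of the inner floor of the round grey-rose resin dish fixed on the curing tray, 20 mm above the bench. Dish 166 mm across outside, about 136 mm clear inside, its rim 30 mm above this point. The dish does not move in its tray. The tray is a fixed aluminium deck 260 x 200 mm, its top 14 mm high. Axes as the tray's: x from the flap's hinge to the dish, z up. Two black light pods, tops 44 mm above the bench, stand on the far corners of the deck.
- flap_hinge (a point): Middle of the flap's hinge line, 70 mm above the bench, fixed on the tray. Axes: x horizontal, from the hinge towards the dish centre (115 mm away), y along the hinge line, z up. The tray stands turned up to about 0.3 rad. The grey cheeks that carry the hinge stand at y = +-88 mm, with their rubber stops (46 mm either side of the hinge line) reaching 110 mm above the bench.
- bar (a point): Middle of the round steel cross-bar (10 mm thick, parallel to the hinge line, 130 mm clear between the side arms) at the free end of the flap, 150 mm from the hinge line. Nothing lies between the bar and the panel's frame, whose edge is 101 mm from the hinge line. The bar may turn between the fingers while they grip it, so the gripper can go on pointing down. Axes fixed in the flap: y along the bar, z from hinge to bar.
- flap (a joint): Angle of the amber flap (0.25 kg, free-swinging hinge with hardly any friction, no stay), rad. 0 = straight up, its balance point, bar directly above the hinge. Negative = leaning away from the dish towards the robot; it starts resting on its stops there at about -0.75. Positive = leaning over the dish, to +0.75.
- large_mid (a point): Centre (half-way up) of the large lilac resin cup, open at the top: 86 mm across, 30 mm high, about 60 mm clear inside, inner floor 9 mm above its underside, wall about 13 mm thick. Loose, about 0.09 kg; take it by the rim, one finger inside. z up when it stands.
- small_mid (a point): Centre (half-way up) of the small pale green-white resin cup, open at the top: 54 mm across, 36 mm high. Loose, about 0.05 kg. It can be gripped across the outside near its top or by its wall (about 9 mm thick); inside the large cup its rim stands 15 mm above the large cup's rim.
- large_cup: The large cup, origin at the centre of its underside.
- small_cup: The small cup, origin at the centre of its underside.
- spool: Bystander: black spool of grey wire, 55 mm across, 38 mm high, origin at the centre of its underside. Leave it alone.
- fixture_cup: Bystander: steel cup with a red band, 64 mm across, 40 mm high, origin at the centre of its underside. Leave it alone.
- tape: Bystander: roll of black tape lying flat, 80 mm across, 24 mm high, origin at the centre of its underside. Leave it alone.
Mind the look-alikes: they are no part of the job. Leave any yellow look-alike of the large_cup alone. Leave any yellow look-alike of the small_cup alone.

How it is judged:
On the way, in this order (a step that is already met when the one before it is completed fails the run):
1. the large cup stands upright in the dish, let go, the small cup not yet in it (horizontal distance between large_mid and dish_in below 0.03 m and z of large_mid in the frame of dish_in between 0.01 and 0.02 m and angle between large_mid's own z axis and vertical below 0.12 rad and contact force between the fingers and large_cup below 0.1 N and not (horizontal distance between small_mid and large_mid below 0.008 m and z of small_mid in the frame of large_mid between 0.007 and 0.0165 m and angle between small_mid's own z axis and vertical below 0.12 rad)), for 0.2 s.
2. the small cup stands inside the large cup in the dish, both let go (horizontal distance between large_mid and dish_in below 0.03 m and z of large_mid in the frame of dish_in between 0.01 and 0.02 m and angle between each of large_mid, small_mid's own z axis and vertical below 0.12 rad and horizontal distance between small_mid and large_mid below 0.008 m and z of small_mid in the frame of large_mid between 0.007 and 0.0165 m and contact force between the fingers and large_cup below 0.1 N and contact force between the fingers and small_cup below 0.1 N), for 0.2 s.
At the end, for the whole second after the job is handed in: Large cup upright on the dish floor, small cup upright on the large cup's floor (centres within 8 mm), both let go; the flap at rest within 0.06 rad of straight up, its cross-bar between the fingers with more than 2 N (all of step 2 and value of joint flap between -0.06 and 0.06 rad and velocity of joint flap between -0.1 and 0.1 rad/s and contact force between the fingers and flap above 2 N and distance between the grasp point and bar below 0.07 m and z of the grasp point in the frame of bar between -0.025 and 0.018 m and x of the grasp point in the frame of bar between -0.02 and 0.02 m); the arm keeps its last pose, push and grip.
It fails at once if the flap goes over towards the cups (more than 0.25 rad past upright) (value of joint flap above 0.25 rad).
It fails at once if the flap is flung or dropped (faster than 3 rad/s) (velocity of joint flap above 3 rad/s or velocity of joint flap below -3 rad/s).
It fails at once if the flap is raised (above -0.45 rad) before the cups are nested in the dish (value of joint flap above -0.45 rad and not (horizontal distance between large_mid and dish_in below 0.03 m and z of large_mid in the frame of dish_in between 0.01 and 0.02 m and angle between each of large_mid, small_mid's own z axis and vertical below 0.12 rad and horizontal distance between small_mid and large_mid below 0.008 m and z of small_mid in the frame of large_mid between 0.007 and 0.0165 m)).
It fails at once if the spool, the banded steel cup or the black tape roll is moved more than 20 mm (distance of any of spool, fixture_cup, tape from where it was at the start of the episode above 0.02 m).
It also fails if it takes over 67 s, if anything falls off the work surface, if the arm or the gripper's body presses on something with over 40 N, if the wrist force passes 120 N, or if a joint passes its speed limit or range.

## Working session

There is one attempt and no reset: what is moved stays moved. The work goes in short steps, each a Python script; the robot and the scene stay as the last script left them, time stands still between calls to the robot, and variables do not carry over. Pictures are saved under pics/ and viewed, and the job is handed in when it is done.

```bash
mkdir -p pics; ls; cat > a.py <<'E'
from plant import r, gripper_to, inverse_kinematics, vision, models, telemetry
import numpy as np, cv2
print(telemetry.current_t())
for c in ("scene","top"):
    im=vision.snapshot(c); cv2.imwrite(f"pics/{c}0.png",cv2.cvtColor(im,cv2.COLOR_RGB2BGR))
    print(c,vision.get_calibration(c))
    for t in ("dish_in","flap_hinge","bar","large_mid","small_mid","spool","fixture_cup","tape"):
        try: print(t,[(np.round(d["at"],3).tolist(),round(d["score"],2)) for d in models.mark_of(t,c)])
        except Exception as e: print(t,e)
print(vision.get_calibration("wrist"),telemetry.current_ee_pos(),telemetry.current_tool_rot(),telemetry.current_t())
E
python3 a.py
```

```text
pics
0.0
scene {'fx': 350.2061756891633, 'fy': 350.2061756891633, 'cx': 253.31067434315426, 'cy': 191.28981209613295, 'position': array([-0.20946313,  0.36484107,  0.77987522]), 'orientation': array([ 0.22847811, -0.49543861,  0.75246984, -0.36895458])}
dish_in [([0.665, -0.034, 0.017], 0.8)]
flap_hinge [([0.551, -0.039, 0.067], 0.6)]
bar [([0.444, -0.045, 0.18], 0.81)]
large_mid [([0.581, -0.214, 0.012], 0.6)]
small_mid [([0.566, 0.304, 0.02], 0.81), ([0.47, 0.279, 0.017], 0.76)]
spool [([0.341, 0.13, 0.002], 0.72), ([0.55, -0.037, 0.071], 0.18)]
fixture_cup []
tape [([0.678, 0.32, 0.002], 0.64)]
top {'fx': 483.5266059846697, 'fy': 483.5266059846697, 'cx': 258.46386067933736, 'cy': 198.33870443880957, 'position': array([0.19661722, 0.02970229, 1.62753336]), 'orientation': array([ 0.07114087, -0.66746659,  0.73727705, -0.07648447])}
dish_in [([0.666, -0.033, 0.017], 0.91), ([0.467, 0.275, 0.018], 0.17)]
flap_hinge [([0.556, -0.039, 0.07], 0.78)]
bar [([0.447, -0.045, 0.185], 0.58), ([0.454, -0.292, 0.0], 0.44)]
large_mid [([0.581, -0.212, 0.015], 0.85), ([0.452, -0.288, 0.014], 0.78), ([0.676, 0.318, -0.003], 0.61)]
small_mid [([0.566, 0.307, 0.015], 0.63), ([0.469, 0.275, 0.017], 0.49), ([0.676, 0.318, 0.0], 0.41)]
spool [([0.342, 0.131, -0.001], 0.53)]
fixture_cup [([0.343, -0.154, 0.003], 0.88), ([0.668, -0.034, 0.019], 0.41)]
tape [([0.676, 0.317, -0.003], 0.77)]
{'fx': 297.3186396354542, 'fy': 297.3186396354542, 'cx': 255.83499596061807, 'cy': 181.6421616677091, 'position': array([ 0.25261641, -0.52209997,  0.38472751]), 'orientation': array([ 0.11409839,  0.79992258, -0.58329863, -0.08287417])} [ 0.17583687 -0.54747865  0.23049744] [ 3.46712131e-05  8.08031441e-01 -5.89139362e-01  4.15384858e-05] 0.9
```

```bash
cat > b.py <<'E'
import cv2,numpy as np
t=cv2.imread("pics/top0.png")
cv2.imwrite("pics/top0b.png",cv2.resize(t,(800,600),interpolation=cv2.INTER_CUBIC))
s=cv2.imread("pics/scene0.png")
cv2.imwrite("pics/scene0b.png",cv2.resize(s,(800,600),interpolation=cv2.INTER_CUBIC))
E
python3 b.py
```

```text
(no output)
```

View pics/top0b.png

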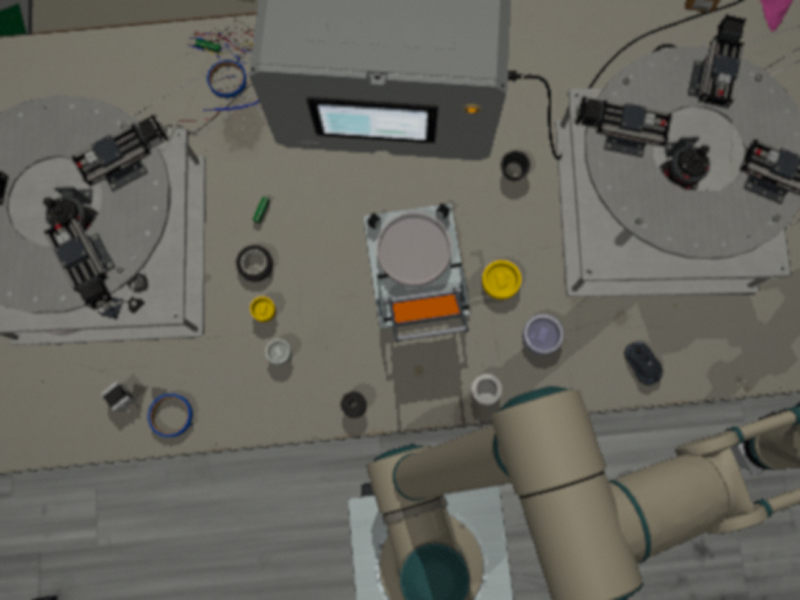

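View pics/scene0b.png

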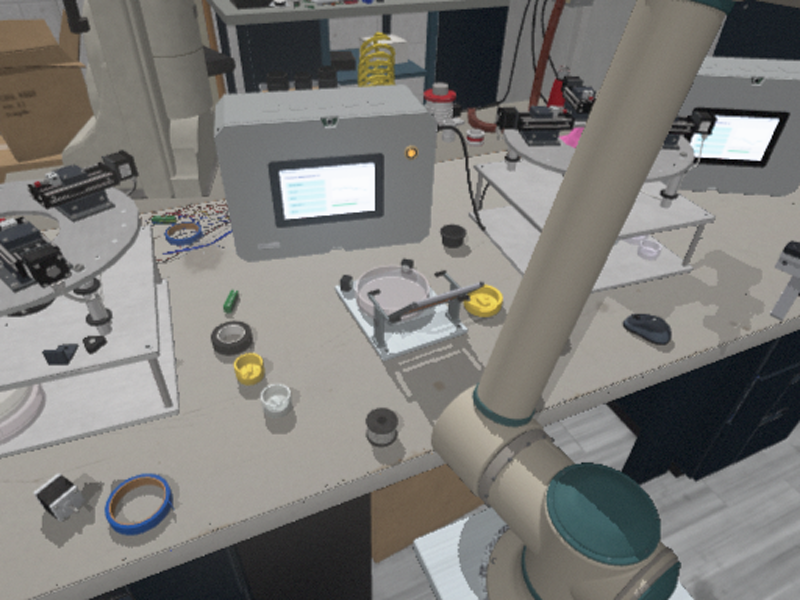

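The top view (800 px scale) shows two candidates for each cup:
- **Large cup:** lilac at (543,334) and yellow at (501,280). The lilac one fits the description.
- **Small cup:** pale green-white at (277,351) and yellow at (262,308). There is also a white-rimmed cup at (486,389), probably the banded steel cup. The cup at (277,351) fits.

I'll confirm these in an enlarged crop and with the wrist camera.

```bash
cat > h.py <<'E'
from plant import r, gripper_to, inverse_kinematics, vision, models, telemetry
import numpy as np, cv2
from scipy.spatial.transform import Rotation as R
T=telemetry
def q_down(yaw):  # jaw (tool x) axis at yaw in world, z down
    x=np.array([np.cos(yaw),np.sin(yaw),0]); z=np.array([0,0,-1.]); y=np.cross(z,x)
    q=R.from_matrix(np.stack([x,y,z],1)).as_quat(); return q[[3,0,1,2]]
def snap(c,name):
    cal=vision.get_calibration(c); im=vision.snapshot(c)
    if name: cv2.imwrite(f"pics/{name}.png",cv2.cvtColor(im,cv2.COLOR_RGB2BGR))
    return im,cal
def marks(t,c): return [(np.round(d["at"],4).tolist(),round(d["score"],2)) for d in models.mark_of(t,c)]
def rotm(cal):
    q=cal["orientation"]; return R.from_quat([q[1],q[2],q[3],q[0]]).as_matrix()
def ray(cal,u,v,fish):
    a=np.array([(u-cal["cx"])/cal["fx"],(v-cal["cy"])/cal["fy"]])
    if fish:
        th=np.hypot(*a); d=np.r_[a/max(th,1e-9)*np.sin(th),np.cos(th)]
    else: d=np.r_[a,1]; d/=np.linalg.norm(d)
    return np.array(cal["position"]),rotm(cal)@d
def proj(cal,P,fish):
    p=rotm(cal).T@(np.array(P)-cal["position"])
    if fish:
        th=np.arctan2(np.hypot(p[0],p[1]),p[2]); s=th/max(np.hypot(p[0],p[1]),1e-9)
        return np.array([cal["cx"]+cal["fx"]*s*p[0],cal["cy"]+cal["fy"]*s*p[1]])
    return np.array([cal["cx"]+cal["fx"]*p[0]/p[2],cal["cy"]+cal["fy"]*p[1]/p[2]])
def tri(rays):
    A=np.zeros((3,3));b=np.zeros(3)
    for o,d in rays:
        M=np.eye(3)-np.outer(d,d);A+=M;b+=M@o
    return np.linalg.solve(A,b)
E
cat > c.py <<'E'
import cv2,numpy as np
t=cv2.imread("pics/top0.png"); s=cv2.imread("pics/scene0.png")
f=lambda im,x,y:cv2.resize(im[y-30:y+30,x-40:x+40],(400,300),interpolation=cv2.INTER_CUBIC)
k=.64
o=np.vstack([np.hstack([f(t,int(543*k),int(320*k)),f(t,int(486*k),int(385*k))]),np.hstack([f(t,int(275*k),int(335*k)),f(s,int(270*k),int(390*k))])])
cv2.imwrite("pics/crop1.png",o)
E
python3 c.py
python3 - <<'E'
from h import *
for yaw in (np.pi/2,-np.pi/2,0,np.pi):
    for p in ([0.4,-0.27,0.22],[0.45,-0.33,0.01],[0.66,-0.07,0.06],[0.467,0.275,0.02],[0.66,-0.03,0.07],[0.447,-.045,.18],[.553,-.04,.22]):
        q=inverse_kinematics(p,q_down(yaw)); print(round(yaw,2),p,None if q is None else np.round(q,2))
E
```

```text
1.57 [0.4, -0.27, 0.22] [-0.74  0.14  1.71 -0.    1.29 -2.31]
1.57 [0.45, -0.33, 0.01] [-0.76  0.46  1.84 -0.    0.84 -2.33]
1.57 [0.66, -0.07, 0.06] [-0.21  0.53  1.54 -0.    1.07 -1.78]
1.57 [0.467, 0.275, 0.02] [ 0.4   0.43  1.87 -0.    0.85 -1.17]
1.57 [0.66, -0.03, 0.07] [-0.15  0.52  1.53 -0.    1.09 -1.72]
1.57 [0.447, -0.045, 0.18] [-0.26  0.12  1.84 -0.    1.18 -1.83]
1.57 [0.553, -0.04, 0.22] [-0.2   0.25  1.57 -0.    1.32 -1.77]
-1.57 [0.4, -0.27, 0.22] [-0.74  0.14  1.71 -0.    1.29  0.83]
-1.57 [0.45, -0.33, 0.01] [-0.76  0.46  1.84 -0.    0.84  0.81]
-1.57 [0.66, -0.07, 0.06] [-0.21  0.53  1.54 -0.    1.07  1.36]
-1.57 [0.467, 0.275, 0.02] [ 0.4   0.43  1.87 -0.    0.85  1.97]
-1.57 [0.66, -0.03, 0.07] [-0.15  0.52  1.53 -0.    1.09  1.42]
-1.57 [0.447, -0.045, 0.18] [-0.26  0.12  1.84 -0.    1.18  1.32]
-1.57 [0.553, -0.04, 0.22] [-0.2   0.25  1.57 -0.    1.32  1.37]
0 [0.4, -0.27, 0.22] [-0.74  0.14  1.71 -0.    1.29 -0.74]
0 [0.45, -0.33, 0.01] [-0.76  0.46  1.84 -0.    0.84 -0.76]
0 [0.66, -0.07, 0.06] [-0.21  0.53  1.54 -0.    1.07 -0.21]
0 [0.467, 0.275, 0.02] [ 0.4   0.43  1.87 -0.    0.85  0.4 ]
0 [0.66, -0.03, 0.07] [-0.15  0.52  1.53 -0.    1.09 -0.15]
0 [0.447, -0.045, 0.18] [-0.26  0.12  1.84 -0.    1.18 -0.26]
0 [0.553, -0.04, 0.22] [-0.2   0.25  1.57 -0.    1.32 -0.2 ]
3.14 [0.4, -0.27, 0.22] [-0.74  0.14  1.71 -0.    1.29  2.4 ]
3.14 [0.45, -0.33, 0.01] [-0.76  0.46  1.84 -0.    0.84  2.38]
3.14 [0.66, -0.07, 0.06] None
3.14 [0.467, 0.275, 0.02] None
3.14 [0.66, -0.03, 0.07] None
3.14 [0.447, -0.045, 0.18] None
3.14 [0.553, -0.04, 0.22] None
```

View pics/crop1.png

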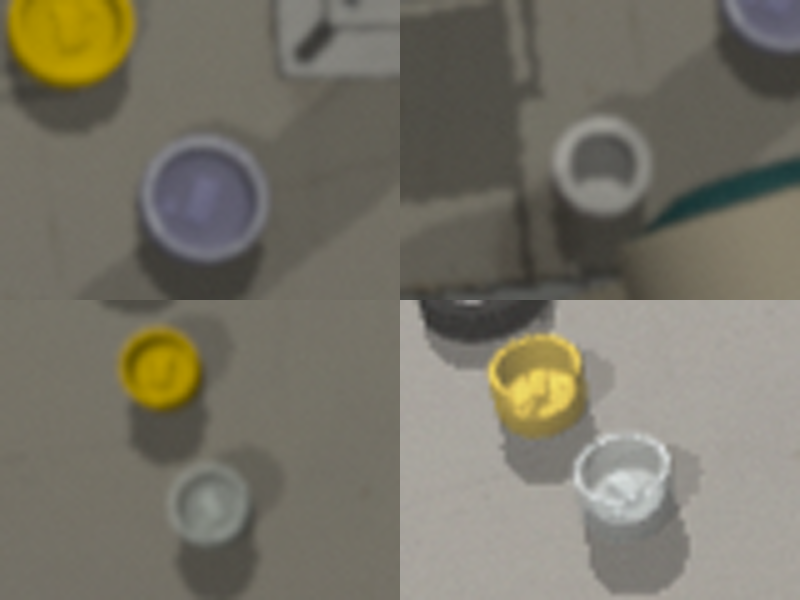

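The lilac cup (top crop, upper left) is the large cup. The cup at upper right is the steel one, a bystander. The pale green-white cup next to the yellow one is the small cup. Next I'll measure the lilac cup from two wrist views.

```bash
cat >> h.py <<'E'
from scipy.optimize import minimize
_a=np.linspace(0,2*np.pi,72,endpoint=False)
def hull(cal,fish,x,y,z0,rad,h):
    P=[[x+rad*np.cos(a),y+rad*np.sin(a),z] for a in _a for z in (z0,z0+h)]
    return cv2.convexHull(np.float32([proj(cal,p,fish) for p in P])).reshape(-1,2)
def fitcyl(views,x0,rad,h,fish=True,freez=True):
    """views: list of (mask,cal). fit x,y,(z0) by IoU of silhouette hull (4x subpixel)"""
    ms=[]
    for m,cal in views:
        ms.append((m.astype(np.uint8),cal))
    def cost(p):
        z0=p[2] if freez else x0[2]; c=0
        for m,cal in ms:
            hl=hull(cal,fish,p[0],p[1],z0,rad,h)
            big=np.zeros((384*4,512*4),np.uint8)
            cv2.fillPoly(big,[np.int32(np.round((hl+0.5)*4))],255)
            e=cv2.resize(big,(512,384),interpolation=cv2.INTER_AREA)/255.
            c+=np.abs(e-m).sum()/max(m.sum(),1)
        return c
    n=3 if freez else 2
    s=np.vstack([x0[:n]]+[np.array(x0[:n])+0.008*np.eye(n)[i] for i in range(n)])
    o=minimize(cost,x0[:n],method="Nelder-Mead",options=dict(initial_simplex=s,xatol=1e-4,fatol=1e-4,maxiter=120))
    return o.x,o.fun
def best_region(t,c,near,cal,fish=True):
    u=proj(cal,near,fish); L=models.regions_of(t,c); best=None
    for d in L:
        m=d["pixels"]
        if m.sum()<20: continue
        v,uu=np.nonzero(m); dist=np.hypot(uu.mean()-u[0],v.mean()-u[1])
        if best is None or dist<best[0]: best=(dist,m,d["score"])
    return best
E
cat > d.py <<'E'
from h import *
g=np.array([.452,-.288,.015])
q=q_down(-np.pi/2+0.04)
views=[]
for i,p in enumerate(([.40,-.29,.20],[.43,-.29,.13])):
    (r.move_to if i==0 else r.move_l)(p,q) if i==0 else r.move_l(p,vel=.2)
    im,cal=snap("wrist",f"w{i}"); b=best_region("large_mid","wrist",g,cal)
    print(b and (b[0],b[2],b[1].sum()),marks("large_mid","wrist"),T.current_t())
    if b: views.append((b[1],cal))
np.save("vl.npy",np.array(views,dtype=object),allow_pickle=True)
for v in views: print(fitcyl([v],[.452,-.288,0.],.043,.03,freez=False))
print(fitcyl(views,[.452,-.288,0.],.043,.03), vision.get_calibration("wrist")["position"],T.current_ee_pos())
E
python3 d.py
```

```text
(np.float64(2.3859057430586086), 0.59, np.int64(4648)) [([0.5782, -0.2187, 0.0135], 0.91), ([0.4512, -0.2861, 0.013], 0.81)] 2.3417
(np.float64(3.456594950770255), 0.6, np.int64(7273)) [([0.5824, -0.2164, 0.0121], 0.92), ([0.4512, -0.2883, 0.015], 0.86)] 3.025
(array([ 0.45149466, -0.29003744]), np.float64(0.036678647362559484))
(array([ 0.45136609, -0.29043838]), np.float64(0.023727835696357464))
(array([ 0.45099141, -0.29022534, -0.00365484]), np.float64(0.04874625929084947)) [ 0.51063688 -0.28678933  0.28573459] [ 0.43031715 -0.29078257  0.13139541]
```

```bash
python3 - <<'E'
from h import *
V=np.load("vl.npy",allow_pickle=True)
for i in range(2):
    im=cv2.imread(f"pics/w{i}.png"); hl=hull(V[i][1],True,.4512,-.2902,0,.043,.03)
    cv2.polylines(im,[np.int32(hl)],True,(0,0,255),1)
    cv2.imwrite(f"pics/w{i}o.png",im)
    print(proj(V[i][1],[.4512,-.2902,.015],True))
a=np.hstack([cv2.imread("pics/w0o.png"),cv2.imread("pics/w1o.png")]);cv2.imwrite("pics/w01.png",cv2.resize(a,(800,300)))
E
```

```text
[257.17921831 123.30351117]
[256.97267752 161.95109453]
```

View pics/w01.png

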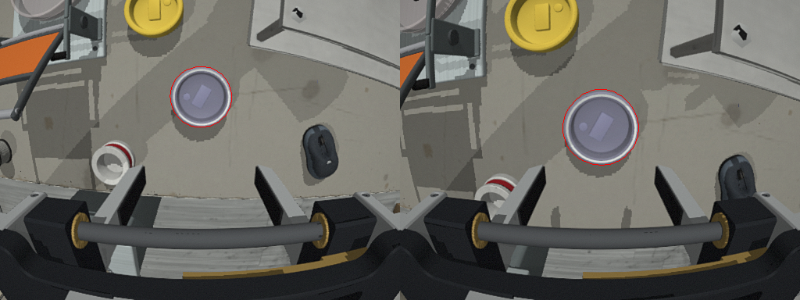

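The red fitted outline sits tightly on the lilac cup in both views, at (257,123) and (257,162) px. The cup stands at (0.4512, -0.2902) with its base at z≈0, as expected. Next I grip its +y rim.

```bash
cat > e.py <<'E'
from h import *
psi=.045
u=np.array([-np.sin(psi),np.cos(psi)])
c=np.array([.4512,-.2902])+.0365*u
q=q_down(-np.pi/2+psi)
gripper_to(.036,20)
r.move_to([*c,.075],q)
print(r.move_l([*c,.0395],vel=.1,guard=8),T.current_ee_pos(),T.current_wrist_force(),T.current_opening())
gripper_to(.0,20)
print("open",T.current_opening(),T.current_wrist_force())
r.move_l([*c,.10],vel=.2)
im,cal=snap("wrist","w2"); print(T.current_ee_pos(),T.current_opening(),T.current_wrist_force(),T.current_t())
b=best_region("large_mid","wrist",[*(c-.0365*u),.08],cal); print(b[0],b[2]); np.save("v2.npy",np.array([(b[1],cal)],dtype=object),allow_pickle=True)
print(fitcyl([(b[1],cal)],[*(c-.0365*u),.0605],.043,.03,freez=True),c)
E
python3 e.py
```

```text
False [ 0.45000983 -0.25479193  0.0403505 ] [-0.15161904  0.07317837 -0.05212826] 0.03528350648292858
open 0.01078339145004784 [-0.33724249  0.55360888  3.64855669]
[ 0.44870269 -0.25305133  0.09887059] 0.010310528459244971 [ 0.081709    0.30371438 -1.54704775] 5.9333
15.244880016839817 0.55
(array([ 0.44954798, -0.29186971,  0.04940657]), np.float64(0.2757770292215324)) [ 0.44955805 -0.25373695]
```

View pics/w2.png

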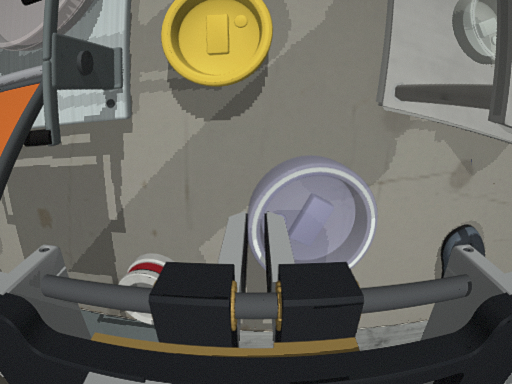

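```bash
python3 - <<'E'
from h import *
V=np.load("v2.npy",allow_pickle=True); cal=V[0][1]
im=cv2.imread("pics/w2.png")
ee=np.array([.4487,-.25305]);psi=.045;u=np.array([-np.sin(psi),np.cos(psi)])
c=ee-.0365*u
for z,col in((.0885,(0,0,255)),(.0585,(0,255,0))):
    P=np.array([proj(cal,[c[0]+.043*np.cos(a),c[1]+.043*np.sin(a),z],True) for a in _a]) if 0 else np.array([proj(cal,[c[0]+.043*np.cos(a),c[1]+.043*np.sin(a),z],True) for a in np.linspace(0,6.28,60)])
    cv2.polylines(im,[np.int32(P*1)],True,col,1)
cv2.imwrite("pics/w2o.png",cv2.resize(im[140:300,200:413],(800,600)))
# refs: dish & flap from top/scene again
for i in range(3):
    for cam in("top","scene"):
        vision.snapshot(cam); print(cam,marks("dish_in",cam)[:1],marks("flap_hinge",cam)[:1],marks("bar",cam)[:1])
print(T.current_t())
E
```

```text
top [([0.6661, -0.0358, 0.0155], 0.64)] [([0.5538, -0.0375, 0.073], 0.66)] [([0.4465, -0.044, 0.1823], 0.61)]
scene [([0.6662, -0.0346, 0.0188], 0.86)] [([0.5528, -0.0345, 0.066], 0.6)] [([0.4457, -0.0452, 0.1838], 0.5)]
top [([0.6687, -0.0322, 0.0175], 0.6)] [([0.5557, -0.0371, 0.0723], 0.76)] [([0.4486, -0.0452, 0.185], 0.93)]
scene [([0.6671, -0.0336, 0.0204], 0.84)] [([0.552, -0.0333, 0.0688], 0.64)] [([0.4452, -0.0454, 0.1824], 0.62)]
top [([0.6698, -0.0334, 0.0168], 0.8)] [([0.5541, -0.0369, 0.0738], 0.92)] [([0.4457, -0.0428, 0.1808], 0.84)]
scene [([0.6651, -0.0332, 0.0246], 0.84)] [([0.5519, -0.0339, 0.07], 0.71)] [([0.4466, -0.0464, 0.1834], 0.49)]
7.1833
```

View pics/w2o.png

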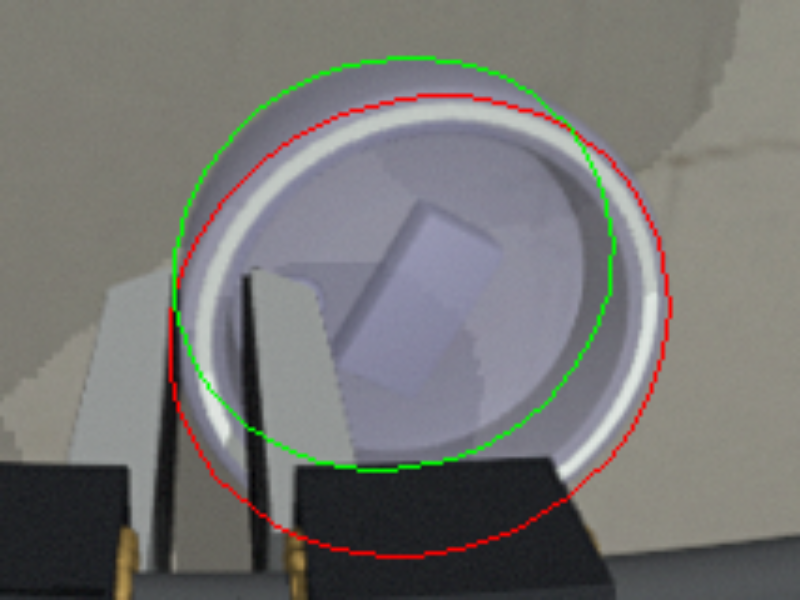

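```bash
cat > f.py <<'E'
from h import *
psi=.05
u=np.array([-np.sin(psi),np.cos(psi)]); d=np.array([.6672,-.0338])
c=d+.0365*u
q=q_down(-np.pi/2+psi)
r.move_l([.4487,-.253,.28],vel=.3)
r.move_to([*c,.25],q)
im,cal=snap("wrist","w3"); print(marks("dish_in","wrist")[:2],marks("large_mid","wrist")[:2])
r.move_l([*c,.10],vel=.25)
im,cal=snap("wrist","w4"); print(marks("large_mid","wrist")[:2],T.current_opening())
print(T.current_ee_pos(),T.current_wrist_force(),T.current_t())
print(proj(cal,[*d,.02],True))
E
python3 f.py; python3 -c "
import cv2,numpy as np
cv2.imwrite('pics/w34.png',cv2.resize(np.hstack([cv2.imread('pics/w3.png'),cv2.imread('pics/w4.png')]),(800,300)))"
```

```text
[([0.668, -0.0322, 0.0237], 0.66)] [([0.5795, -0.2188, 0.0095], 0.73), ([0.6667, -0.0311, 0.2227], 0.58)]
[([0.6695, -0.0339, 0.0736], 0.6), ([0.5776, -0.2177, 0.0106], 0.56)] 0.010220734982274313
[0.66709074 0.00231323 0.10242661] [ 0.21856607 -0.81784463 -0.34918963] 10.2083
[298.85754085 196.92441507]
```

View pics/w34.png

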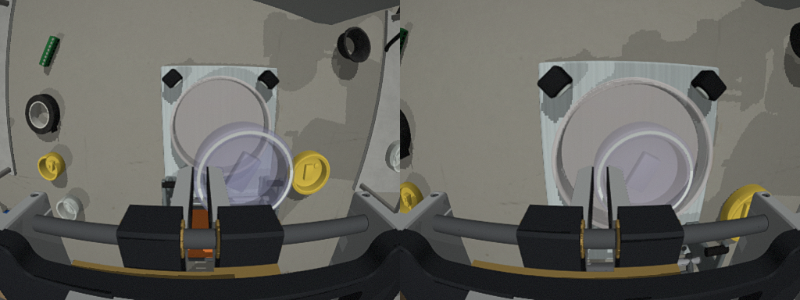

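The lilac cup hangs over the dish, with the dish centre at about (299,197) px in the second frame. Next I lower it and let go.

```bash
cat > g.py <<'E'
from h import *
psi=.05
u=np.array([-np.sin(psi),np.cos(psi)]); d=np.array([.6672,-.0338])
c=d+.0365*u
r.move_l([*c,.068],vel=.1)
print(T.current_wrist_force(),T.current_ee_pos())
print(r.move_l([*c,.059],vel=.03,guard=4),T.current_ee_pos(),T.current_wrist_force())
gripper_to(.025)
print(T.current_opening(),T.current_wrist_force(),T.current_ee_pos()[2])
r.move_l([*c,.16],vel=.2)
r.hold(.2)
L=[]
r.move_l([.63,-.03,.2],vel=.3)
im,cal=snap("wrist","w5"); print(marks("dish_in","wrist")[:2],marks("large_mid","wrist")[:3])
b=best_region("large_mid","wrist",[*d,.035],cal); print(b[0],b[2])
print(fitcyl([(b[1],cal)],[*d,.02],.043,.03,freez=False))
print(fitcyl([(b[1],cal)],[*d,.02],.043,.03,freez=True))
np.save("v5.npy",np.array([(b[1],cal)],dtype=object),allow_pickle=True)
print(T.current_t())
E
python3 g.py
```

```text
[ 0.05253287  0.65834094 -0.19853761] [0.66558037 0.00266983 0.06830626]
True [0.66627728 0.0028372  0.06020784] [0.62321286 1.1720003  4.23347481]
0.025446947849212188 [ 0.10100225  0.13512206 -0.15292175] 0.05872415089779579
[] [([0.579, -0.2202, 0.0177], 0.92), ([0.6686, -0.0311, 0.0335], 0.89)]
1.242942285844404 0.55
(array([ 0.6696897 , -0.03334067]), np.float64(0.028466903539939463))
(array([ 0.66945509, -0.0334242 ,  0.01587051]), np.float64(0.018443780196642418))
12.8917
```

View pics/w5.png

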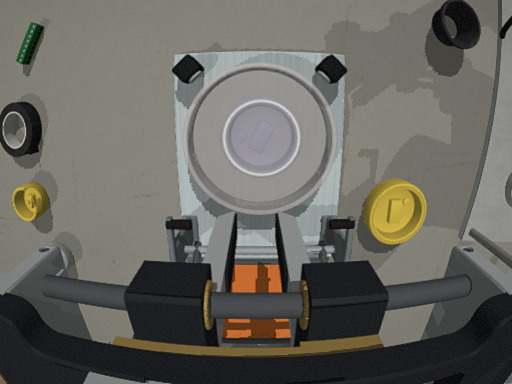

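The lilac cup now stands upright in the dish at about (262,138) px, fitted position (0.6696, -0.0334), and it has been let go. Next is the small cup, starting with two wrist views.

```bash
cat > i.py <<'E'
from h import *
g=[.468,.276,.018]
gripper_to(.074,15)
r.move_l([.63,-.03,.26],vel=.3)
q=q_down(-np.pi/2+.05)
r.move_to([.42,.276,.20],q)
V=[]
for i in range(2):
    if i: r.move_l([.44,.276,.13],vel=.25)
    im,cal=snap("wrist",f"w{6+i}"); b=best_region("small_mid","wrist",g,cal); print(b[0],b[2],marks("small_mid","wrist")); V.append((b[1],cal))
    print(fitcyl(V[-1:],[.468,.276,0],.027,.036,freez=False))
print(fitcyl(V,[.468,.276,0],.027,.036)); print(T.current_t())
print(proj(cal,g,True))
E
python3 i.py;python3 -c "
import cv2,numpy as np
cv2.imwrite('pics/w67.png',cv2.resize(np.hstack([cv2.imread('pics/w6.png'),cv2.imread('pics/w7.png')]),(800,300)))"
```

```text
3.7801401253955396 0.93 [([0.4671, 0.2804, 0.0173], 0.94), ([0.5684, 0.3067, 0.0148], 0.85)]
(array([0.47037579, 0.2804118 ]), np.float64(0.03191519406116356))
4.5043710993817125 0.78 [([0.4652, 0.2807, 0.016], 0.83), ([0.5656, 0.3033, 0.0151], 0.66)]
(array([0.47018385, 0.27997343]), np.float64(0.06192874535435089))
(array([ 0.46940292,  0.28030873, -0.00547763]), np.float64(0.06572590788917843))
16.275
[257.26624466 155.68680527]
```

View pics/w67.png

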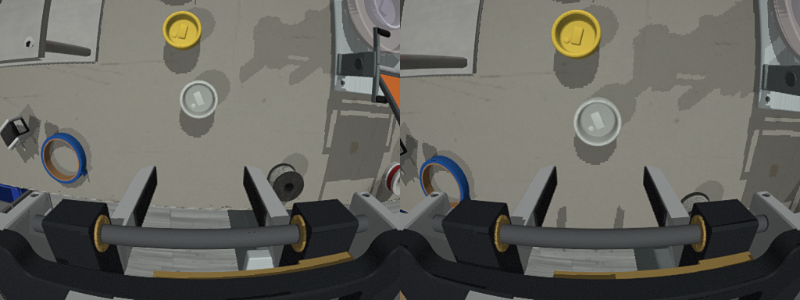

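The pale green-white cup is at about (257,156) px in the raw frame. It fits to (0.4697, 0.2802), standing on the bench, and the yellow one is 10 cm further on. I'll centre it with a light squeeze along x, then rotate and take it along y.

```bash
cat > j.py <<'E'
from h import *
c=[.4697,.2802]
q1=q_down(.05);q2=q_down(-np.pi/2+.05)
r.move_to([*c,.11],q1)
print(r.move_l([*c,.045],vel=.15,guard=8))
gripper_to(0.0,5); print("sq",T.current_opening(),T.current_ee_pos())
gripper_to(.072,5)
r.move_to([*c,.046],q2)
print(T.current_ee_pos(),T.current_wrist_force())
gripper_to(0.0,15); print("grip",T.current_opening(),T.current_wrist_force(),T.current_ee_pos())
r.move_l([*c,.10],vel=.2)
im,cal=snap("wrist","w8"); print(T.current_ee_pos(),T.current_opening(),T.current_wrist_force(),T.current_t())
E
python3 j.py
```

```text
False
sq 0.0533117476203293 [0.4702549  0.28047227 0.04584608]
[0.469709   0.28018195 0.0459837 ] [ 0.32354857 -0.59972651  0.16920085]
grip 0.05338034928336465 [ 0.21547422 -0.04762548 -0.56488021] [0.46967634 0.28015653 0.0459984 ]
[0.4689251  0.27986268 0.09915151] 0.05326527435497889 [-0.05143744  0.0662609  -0.8556672 ] 21.5417
```

View pics/w8.png

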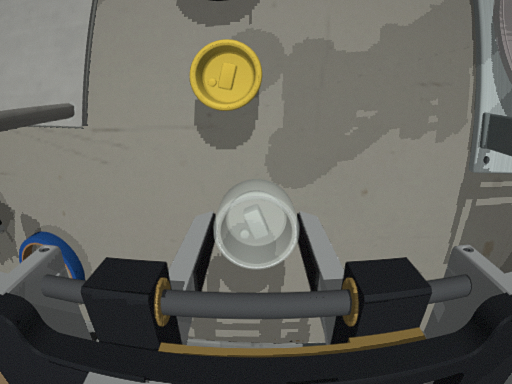

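```bash
cat > k.py <<'E'
from h import *
r.hold(.2)
im,cal=snap("wrist",None); ee=np.array(T.current_ee_pos()); z0=ee[2]-.046
b=best_region("small_mid","wrist",[ee[0],ee[1],z0+.018],cal); print(b[0],b[2],b[1].sum())
print(ee,fitcyl([(b[1],cal)],[ee[0],ee[1],z0],.027,.036,freez=False),fitcyl([(b[1],cal)],[ee[0],ee[1],z0],.027,.036))
np.save("v8.npy",np.array([(b[1],cal)],dtype=object),allow_pickle=True)
o=cv2.cvtColor(im,cv2.COLOR_RGB2BGR)
o[cv2.morphologyEx(b[1].astype(np.uint8),cv2.MORPH_GRADIENT,np.ones((2,2)))>0]=(0,255,0)
hl=hull(cal,True,ee[0],ee[1],z0,.027,.036); cv2.polylines(o,[np.int32(np.round(hl))],True,(0,0,255),1)
cv2.imwrite("pics/w8o.png",cv2.resize(o[150:300,160:360],(800,600)))
E
python3 k.py
```

```text
3.6954412905983616 0.76 6020
[0.46894391 0.27986679 0.09877923] (array([0.4669981 , 0.28010935]), np.float64(0.07913946974138493)) (array([0.46454586, 0.28001618, 0.04505369]), np.float64(0.03060386945475865))
```

View pics/w8o.png

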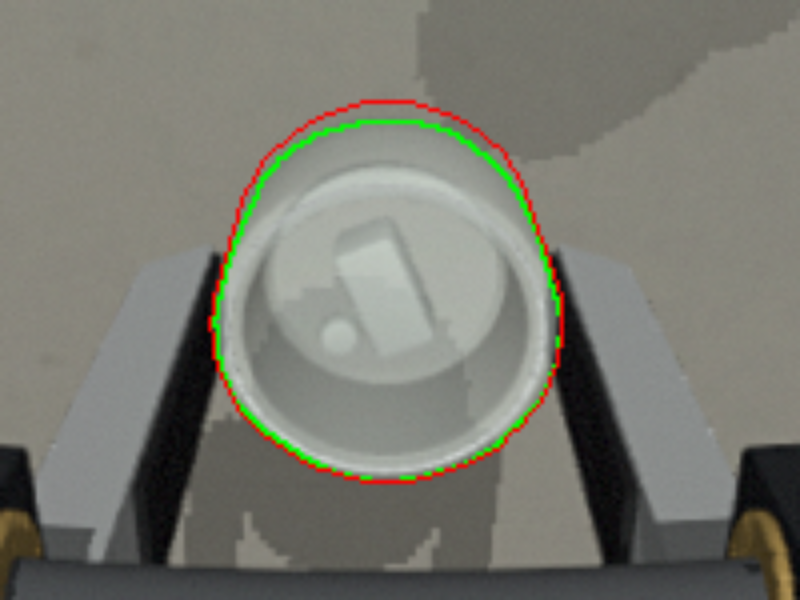

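Held symmetrically: the rim matches the prediction from the TCP within about 0.5 px, so the camera bias is small. Next I go above the dish and re-measure the large cup's rim before inserting.

```bash
cat > l.py <<'E'
from h import *
q=q_down(-np.pi/2+.05)
p=T.current_ee_pos()
r.move_l([p[0],p[1],.28],vel=.3)
r.move_to([.60,-.033,.26],q)
r.move_l([.60,-.033,.19],vel=.2); r.hold(.15)
im,cal=snap("wrist","w9"); print(marks("large_mid","wrist")[:2],T.current_ee_pos(),T.current_opening())
b=best_region("large_mid","wrist",[.6696,-.0334,.035],cal)
print(b[0],b[2],fitcyl([(b[1],cal)],[.6696,-.0334,.02],.043,.03,freez=False),fitcyl([(b[1],cal)],[.6696,-.0334,.02],.043,.03))
o=cv2.cvtColor(im,cv2.COLOR_RGB2BGR); o=cv2.resize(o,None,fx=4,fy=4,interpolation=cv2.INTER_CUBIC)
for rad in (.043,.0300):
    P=np.array([proj(cal,[.6693+rad*np.cos(a),-.0334+rad*np.sin(a),.05],True) for a in np.linspace(0,6.28,90)])
    cv2.polylines(o,[np.int32(np.round((P+.5)*4))],True,(0,0,255),1)
uv=proj(cal,[.6693,-.0334,.05],True); print(uv); x,y=int(uv[0]*4),int(uv[1]*4)
cv2.imwrite("pics/w9o.png",o[max(0,y-300):y+300,max(0,x-400):x+400]); print(T.current_t())
E
python3 l.py
```

```text
[([0.5791, -0.218, 0.0107], 0.82), ([0.6693, -0.0312, 0.0367], 0.63)] [ 0.60091163 -0.03297786  0.19159978] 0.05354484825397381
0.4334623392027397 0.94 (array([ 0.6698059 , -0.03347901]), np.float64(0.016823947029859693)) (array([ 0.66997213, -0.0334547 ,  0.01984775]), np.float64(0.016737729100571867))
[260.21346399 110.87456857]
24.675
```

View pics/w9o.png

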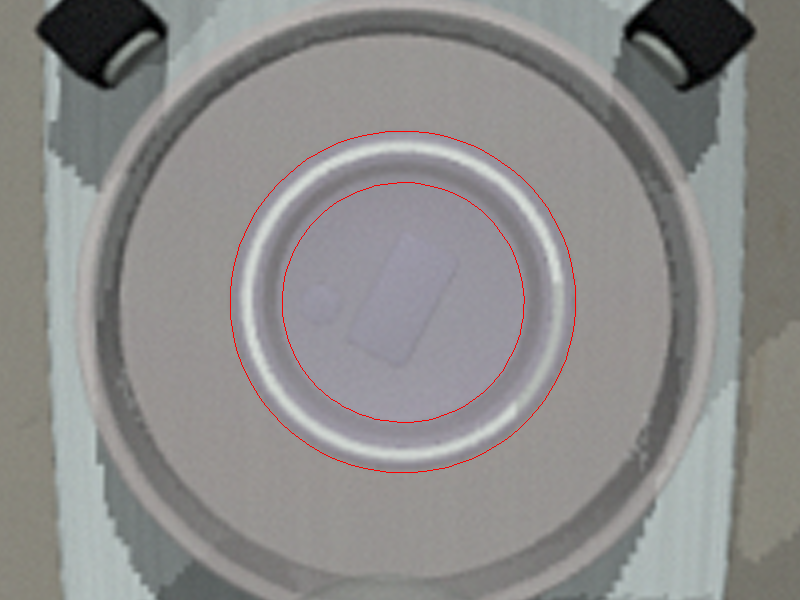

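```bash
cat > m.py <<'E'
from h import *
c=[.6696,-.0334]
r.move_l([*c,.19],vel=.2)
r.move_l([*c,.115],vel=.15); r.hold(.25)
ee=np.array(T.current_ee_pos()); print(ee,T.current_wrist_force())
corr=np.array(c)-ee[:2]
if np.linalg.norm(corr)<.003: c=np.array(c)+corr
g=r.move_l([*c,.0775],vel=.04,guard=4)
r.hold(.1);print(g,T.current_ee_pos(),T.current_wrist_force(),T.current_opening(),T.current_t())
im,cal=snap("wrist","w10")
E
python3 m.py
```

```text
[ 0.67022521 -0.03346277  0.1162698 ] [-0.14999382 -0.23764727 -0.55211408]
False [ 0.66923506 -0.03338653  0.07791319] [ 0.1181516  -0.61778766 -0.2497924 ] 0.05338177409043615 27.2667
```

View pics/w10.png

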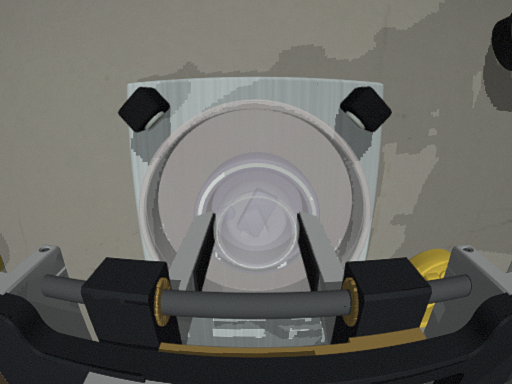

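The small cup is inside the large one with no contact force. I lower it the last bit, release, back off and check.

```bash
cat > n.py <<'E'
from h import *
p=T.current_ee_pos()
print(r.move_l([.6696,-.0334,.0755],vel=.02,guard=3),T.current_ee_pos(),T.current_wrist_force())
gripper_to(.070); print(T.current_opening(),T.current_wrist_force())
r.move_l([.6696,-.0334,.20],vel=.2)
r.move_l([.60,-.033,.21],vel=.3); r.hold(.1)
im,cal=snap("wrist","w11"); print(marks("large_mid","wrist")[:3],marks("small_mid","wrist")[:3])
b=best_region("small_mid","wrist",[.6696,-.0334,.047],cal)
if b: print(b[0],b[2],fitcyl([(b[1],cal)],[.6696,-.0334,.029],.027,.036,freez=False))
o=cv2.cvtColor(im,cv2.COLOR_RGB2BGR); o=cv2.resize(o,None,fx=4,fy=4,interpolation=cv2.INTER_CUBIC)
for rad,z in ((.043,.05),(.0270,.065)):
    P=np.array([proj(cal,[.6696+rad*np.cos(a),-.0334+rad*np.sin(a),z],True) for a in np.linspace(0,6.28,90)])
    cv2.polylines(o,[np.int32(np.round((P+.5)*4))],True,(0,0,255),1)
uv=proj(cal,[.6696,-.0334,.05],True); print(uv); x,y=int(uv[0]*4),int(uv[1]*4)
cv2.imwrite("pics/w11o.png",o[max(0,y-300):y+300,max(0,x-400):x+400]); print(T.current_t())
for i in range(2):
    for cam in("scene","top"): vision.snapshot(cam); print(cam,marks("bar",cam)[:1],marks("flap_hinge",cam)[:1])
E
python3 n.py
```

```text
False [ 0.66989719 -0.03344516  0.07565391] [ 0.34804942 -0.14256901  0.77393365]
0.07035692228469595 [0.22956515 0.17804611 0.8570602 ]
[([0.5788, -0.2191, 0.0116], 0.7)] [([0.6698, -0.0326, 0.0474], 0.92), ([0.5685, 0.3069, 0.013], 0.59)]
0.7079590619605172 0.59 (array([ 0.67006191, -0.03266335]), np.float64(0.06317803346716608))
[259.88426993 108.3255877 ]
29.5167
scene [] []
top [] [([0.5532, -0.0364, 0.07], 0.75)]
scene [] []
top [] [([0.5529, -0.0396, 0.0716], 0.77)]
```

View pics/w11o.png

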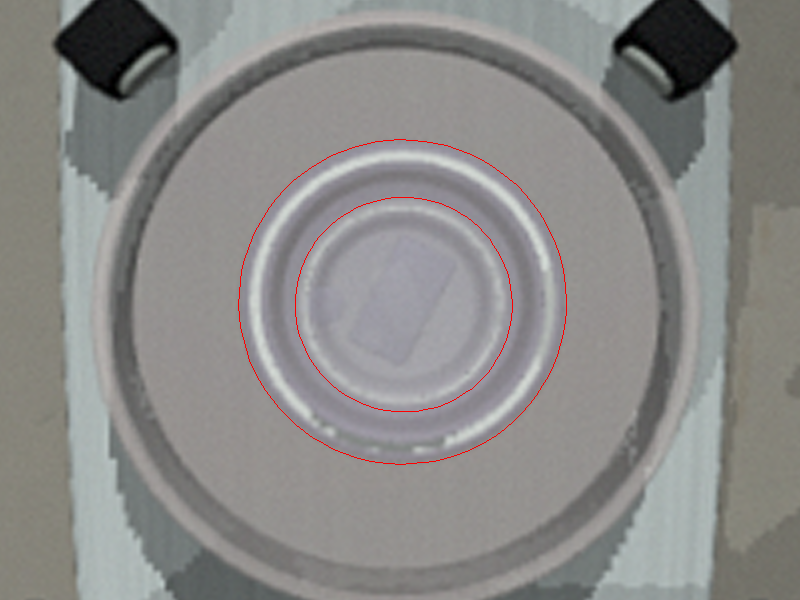

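Both rims are concentric at about (260,108) px, with fitted centres within about 1 mm of each other. The cups are nested and let go. Now I measure the bar from two wrist positions.

```bash
cat > o.py <<'E'
from h import *
r.move_l([.60,-.033,.30],vel=.3)
gripper_to(.05,25)
q=q_down(.05)
r.move_to([.447,-.045,.30],q)
for i,p in enumerate(([.447,-.045,.30],[.42,-.047,.26])):
    if i: r.move_l(p,vel=.2)
    r.hold(.1); im,cal=snap("wrist",f"w{12+i}"); print(marks("bar","wrist"),marks("flap_hinge","wrist"))
    print(T.current_ee_pos(),cal["position"]); np.save(f"cal{12+i}.npy",cal,allow_pickle=True)
    for b in (vision.snapshot("top") is not None,): print(marks("bar","top")[:1])
    psi=.05
    for s in(-.06,0,.06): print(proj(cal,[.4465-s*np.sin(psi),-.045+s*np.cos(psi),.182],True))
print(T.current_t())
E
python3 o.py;python3 -c "
import cv2,numpy as np
cv2.imwrite('pics/w1213.png',cv2.resize(np.hstack([cv2.imread('pics/w12.png'),cv2.imread('pics/w13.png')]),(800,300)))"
```

```text
[([0.4505, -0.0426, 0.1746], 0.88), ([0.6687, -0.0328, 0.0441], 0.32)] [([0.5492, -0.0348, 0.072], 0.88)]
[ 0.44722904 -0.04500869  0.2998977 ] [0.44263817 0.03669613 0.45419148]
[([0.4455, -0.0444, 0.1783], 0.79)]
[255.76725507 240.32457348]
[255.74427156 184.32725896]
[255.72100206 121.28955544]
[([0.4528, -0.0417, 0.1817], 0.92), ([0.6733, -0.0349, 0.0322], 0.5)] [([0.5529, -0.0364, 0.0704], 0.84)]
[ 0.42123295 -0.04719522  0.26095887] [0.41638797 0.03452865 0.41538899]
[([0.4477, -0.0431, 0.1805], 0.62)]
[283.92807519 258.56767739]
[286.47934283 196.47789472]
[288.30748317 124.12762919]
33.65
```

View pics/w1213.png

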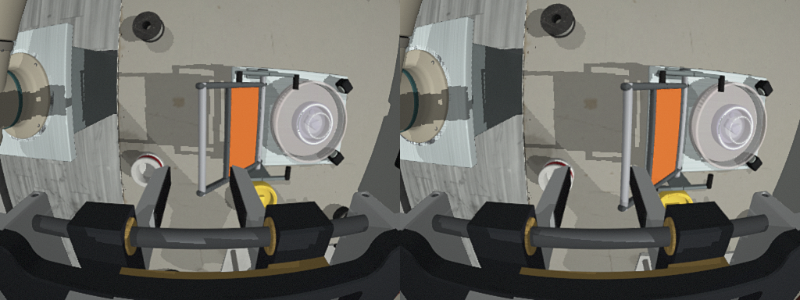

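View pics/w12.png

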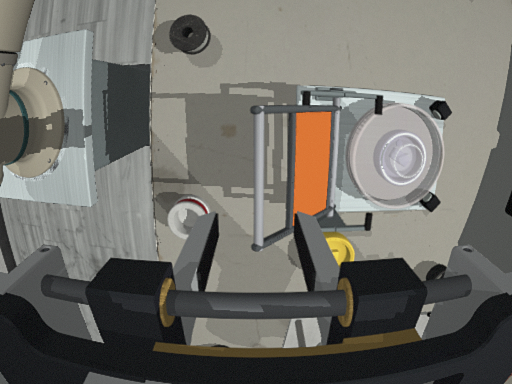

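View pics/w13.png

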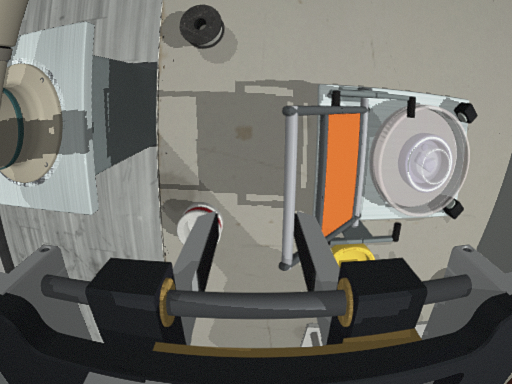

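The bar shows as a vertical line at u≈258.5 (rows 110–248) in the first frame and about 288 in the second. That puts it at x≈0.449, z≈0.18, which matches 150 mm from the hinge at about -0.76 rad. Next I grip it.

```bash
cat > p.py <<'E'
from h import *
c=[.449,-.0445]
r.move_l([*c,.25],vel=.25)
print(r.move_l([*c,.184],vel=.1,guard=6)); r.hold(.1)
print(T.current_ee_pos(),T.current_wrist_force())
im,cal=snap("wrist","w14")
gripper_to(0.0,25); r.hold(.2)
print(T.current_opening(),T.current_ee_pos(),T.current_wrist_force(),T.current_t())
im,cal=snap("wrist","w15"); print(marks("bar","wrist")[:1],marks("flap_hinge","wrist")[:1]); vision.snapshot("top"); print(marks("bar","top")[:1])
E
python3 p.py;python3 -c "
import cv2,numpy as np
cv2.imwrite('pics/w1415.png',cv2.resize(np.hstack([cv2.imread('pics/w14.png'),cv2.imread('pics/w15.png')]),(800,300)))"
```

```text
False
[ 0.44956118 -0.04466436  0.18478806] [-0.48390688 -0.21308637  0.60327651]
0.009004220505642774 [ 0.4496885  -0.04445804  0.18404655] [ 3.60006483  0.48480775 -2.1182166 ] 35.8
[([0.4463, -0.0427, 0.1818], 0.87)] [([0.5497, -0.0368, 0.0687], 0.63)]
[([0.4484, -0.0448, 0.1814], 0.71)]
```

View pics/w1415.png

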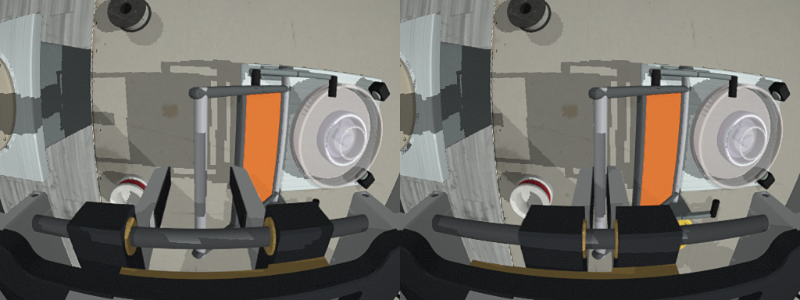

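The bar is between the fingers (opening 9 mm). I raise it slowly along the 150 mm arc and watch the forces.

```bash
cat > s.py <<'E'
from h import *
psi=.05; ex=np.array([np.cos(psi),np.sin(psi)])
H=np.array([.5525,-.0395]); p0=np.array([.4497,-.0445,.184])
s0=(p0[:2]-H)@ex; th0=np.arcsin(s0/.15); print("th0",th0)
n=8
for k in range(1,n+1):
    th=th0*(1-k/n)
    xy=p0[:2]+(.15*np.sin(th)-s0)*ex; z=p0[2]+.15*(np.cos(th)-np.cos(th0))
    r.move_l([*xy,z],vel=.05)
    f=np.array(T.current_wrist_force()); print(round(th,3),np.round(T.current_ee_pos(),4),np.round(f,1),round(T.current_opening(),4))
    if np.linalg.norm(f)>35: print("STOP");break
print(T.current_t())
E
python3 s.py
```

```text
th0 -0.7561734919886945
-0.662 [ 0.46  -0.044  0.193] [ 2.6  0.5 -5. ] 0.0092
-0.567 [ 0.4717 -0.0434  0.2017] [-0.4  0.3 -2.4] 0.0093
-0.473 [ 0.4843 -0.0428  0.2092] [-4.2 -0.2  6.1] 0.009
-0.378 [ 0.4979 -0.0421  0.2149] [-4.1  0.4  5.5] 0.0093
-0.284 [ 0.5114 -0.0415  0.2191] [-2.7  0.4  4.1] 0.009
-0.189 [ 0.5249 -0.0409  0.2222] [-1.6 -0.8  2.3] 0.0092
-0.095 [ 0.539  -0.0402  0.2243] [-1.2 -1.6  3.8] 0.0089
-0.0 [ 0.5531 -0.0395  0.2247] [-0.9 -1.2  2.1] 0.009
39.525
```

```bash
cat > t.py <<'E'
from h import *
r.hold(.3)
print(T.current_ee_pos(),T.current_wrist_force(),T.current_opening())
for i in range(2):
  for cam in("wrist","scene","top"):
    im,cal=snap(cam,f"f{i}_{cam}"); print(cam,[marks(t,cam)[:1] for t in("bar","flap_hinge","large_mid","small_mid","dish_in")])
    print(np.round([proj(cal,p,cam=="wrist") for p in([.5525,-.0395,.22],[.5525,-.0395,.07],[.667,-.034,.05])],1).tolist())
print(T.current_t())
E
python3 t.py;python3 -c "
import cv2,numpy as np
s=cv2.imread('pics/f0_scene.png');w=cv2.imread('pics/f0_wrist.png')
cv2.imwrite('pics/f0.png',np.hstack([cv2.resize(s[130:250,180:340],(400,300),interpolation=2),cv2.resize(w,(400,300))]))"
```

```text
[ 0.55234593 -0.03952138  0.22478121] [-0.51646519 -2.9612645  -0.52955965] 0.009233195488037051
wrist [[([0.5515, -0.0356, 0.2204], 0.93)], [([0.5492, -0.036, 0.0704], 0.63)], [([0.5806, -0.2202, 0.0109], 0.54)], [([0.6667, -0.034, 0.0501], 0.87)], []]
[[257.3, 238.9], [256.7, 174.5], [353.6, 170.6]]
scene [[([0.6718, -0.0328, 0.0202], 0.33)], [([0.551, -0.0364, 0.0668], 0.84)], [([0.5823, -0.2153, 0.0135], 0.63)], [([0.5676, 0.307, 0.0185], 0.73)], [([0.6655, -0.0325, 0.0203], 0.91)]]
[[270.1, 157.8], [267.7, 197.4], [251.6, 182.7]]
top [[([0.5509, -0.036, 0.2207], 0.54)], [([0.5543, -0.037, 0.0728], 0.77)], [([0.5834, -0.2135, 0.0129], 0.64)], [([0.5672, 0.3045, 0.0165], 0.47)], [([0.6647, -0.0319, 0.0188], 0.57)]]
[[271.0, 178.1], [270.0, 189.4], [264.7, 158.2]]
wrist [[([0.5519, -0.0347, 0.2223], 0.63)], [([0.5524, -0.0351, 0.0697], 0.7)], [([0.5798, -0.2184, 0.0098], 0.6)], [([0.6674, -0.0329, 0.0478], 0.76)], []]
[[257.2, 238.9], [256.7, 174.5], [353.6, 170.6]]
scene [[], [], [([0.5835, -0.2146, 0.0101], 0.62)], [([0.5683, 0.305, 0.0186], 0.81)], [([0.664, -0.0304, 0.0188], 0.69)]]
[[270.1, 157.8], [267.7, 197.4], [251.6, 182.7]]
top [[([0.5509, -0.038, 0.2215], 0.6)], [([0.5535, -0.0364, 0.0736], 0.65)], [([0.5852, -0.2174, 0.0115], 0.68)], [([0.5669, 0.3052, 0.0143], 0.76)], [([0.6653, -0.0319, 0.0172], 0.67)]]
[[271.0, 178.1], [270.0, 189.4], [264.7, 158.2]]
41.625
```

View pics/f0.png

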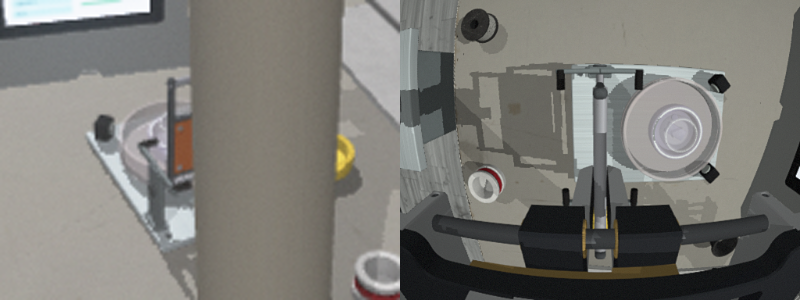

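View pics/f0_wrist.png

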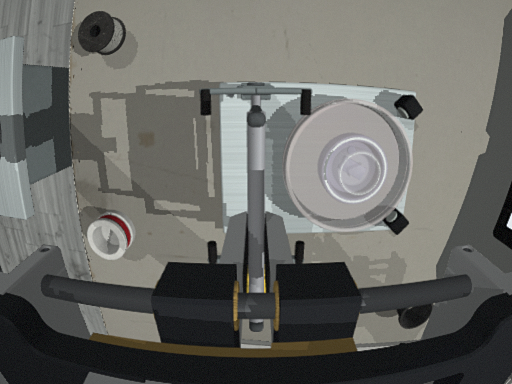

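In the wrist view the stops sit at u≈206 and 306, so the hinge line is at about 256, and the bar lies at u≈257. That means the flap is upright to within about 0.02 rad. The cups are still nested at (355,170), and forces are small and steady. I hand in.

```bash
python3 - <<'E'
from h import *
r.hold(.3)
print(T.current_ee_pos(),T.current_opening(),T.current_wrist_force(),np.abs(T.current_dq()).max(),T.current_t())
r.sign_off()
E
```

```text
[ 0.55246263 -0.03946919  0.22480551] 0.00921131654040132 [ 0.86607666 -4.77929839 -2.42653135] 0.0014497791359394136 41.925
the job is handed in; nothing more can be done
```

I stood the lilac cup in the dish and let go, then stood the small pale green-white cup inside it and let go. I then raised the flap by its bar along its arc to upright and handed in at 41.9 s with the bar still gripped; the sign-off gives no verdict.

**Last checks:**
- **Cups:** After release, the fitted centres of the two cups were within about 1 mm of each other. The last wrist picture shows them still nested in the dish, though the networks no longer found the large cup or reported the dish from that view.
- **Flap:** The bar's x from the gripper position was within 0.1 mm of my hinge estimate. The wrist and top camera marks put it 3 mm short to 2 mm past the hinge, so the flap is within about 0.02 rad of straight up.
- **Grip:** The finger opening was 9.2 mm on the 10 mm bar, with the grip set to 25 N. The arm was at rest, and the wrist force was about 5 N.
- **Bystanders:** I did not go near the spool, the steel cup, the tape or the yellow look-alikes, but I did not re-measure their positions at the end.

**Disagreements:** The scene camera's view of the bar was blocked by the arm. It gave one false low-score hit there, which I discarded.

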